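Index the vial carousel to the reader

TASK

To bring the amber vial to the reader post, lift the red lock lever out of its locked notch and drop it in the free notch away from the carousel, push the carousel round one station (the yellow-topped pegs are there to push on), in whichever direction puts the amber vial in front of the reader, and let it settle in the detent. Then lock the carousel again by putting the lever back down in the locked notch. Do not touch the vials, leave them all standing in their pockets, and do not knock over or shift the bottles and jar on the bench.

Things in the scene. Friction and masses are not known exactly. Their poses are not given: they have to be found in the camera images.
- unit: white vial-carousel unit fixed to the bench; origin on the bench top under the carousel's vertical axis. Housing 300 x 300 x 40 mm high. Its +x points from the axis to the grey reader post (40 x 60 mm, up to 165 mm above the bench, centre 190 mm from the axis); its +y points from the axis to the lock lever (tongue side), on a 100 mm wide extension reaching 290 mm from the axis.
- axis (a point): point on the carousel's vertical axis at the height of the carousel plate's top (70 mm above the bench). The round aluminium plate is 280 mm in diameter; low steel hub in the middle.
- reader_station (a point): fixed point in front of the reader post, 80 mm from the axis: where the centre of a vial stands (95 mm above the bench) when its pocket is indexed at the reader.
- carousel (a joint): turn of the carousel about its vertical axis, rad, 0 at the start, growing anticlockwise seen from above. A sprung detent holds it every 1.047 rad (60 degrees): pushing out of a detent takes about 5 N at a peg, eases towards half-way (0.52 rad), after which the carousel pulls itself on into the next detent and centres itself within about 0.02 rad once let go. While the lock is in, it gives no more than about 0.04 rad.
- lock (a joint): position of the lock lever along its gate, m: 0 = locked notch (near the carousel, red mark, its tongue between the blocks under the plate rim), 0.05 = free notch (away from the carousel, green mark). It slides along the unit's +y and needs about 1 N once lifted. The tongue's entry tapers: it enters only with the carousel in a detent (to about 0.05 rad).
- lock_lift (a joint): lift of the lock lever, m: 0 = dropped into a notch, top of its travel 0.03. A ridge between the two notches blocks the lever's cross pin unless it is lifted more than 0.018. Weight and a spring (3 to 7 N in all) drop it when let go.
- lock_handle (a point): centre of the lever's red round upright hand knob, 28 mm in diameter and 38 mm tall (145 mm above the bench when dropped in a notch); moves with the lever. Below the knob (126 mm above the bench) is a 12 mm stem; the two aluminium gate cheeks beneath (52 mm over both) reach 98 mm above the bench.
- amber_vial_center (a point): centre of the amber glass vial with an orange cap, 30 mm in diameter, 50 mm tall, standing in one of the six square blue pockets (inner 33 mm, walls 18 mm high, 80 mm from the axis, one every 60 degrees); at the start one pocket to the left or to the right of the reader.
- peg0 (a point): top centre of push peg 0: upright steel peg with yellow top on the carousel plate, 14 mm in diameter, standing 50 mm above the plate (top 120 mm above the bench), 120 mm from the axis, midway between two pockets; turns with the carousel.
- peg1 (a point): top centre of push peg 1: upright steel peg with yellow top on the carousel plate, 14 mm in diameter, standing 50 mm above the plate (top 120 mm above the bench), 120 mm from the axis, midway between two pockets; turns with the carousel.
- peg2 (a point): top centre of push peg 2: upright steel peg with yellow top on the carousel plate, 14 mm in diameter, standing 50 mm above the plate (top 120 mm above the bench), 120 mm from the axis, midway between two pockets; turns with the carousel.
- peg3 (a point): top centre of push peg 3: upright steel peg with yellow top on the carousel plate, 14 mm in diameter, standing 50 mm above the plate (top 120 mm above the bench), 120 mm from the axis, midway between two pockets; turns with the carousel.
- peg4 (a point): top centre of push peg 4: upright steel peg with yellow top on the carousel plate, 14 mm in diameter, standing 50 mm above the plate (top 120 mm above the bench), 120 mm from the axis, midway between two pockets; turns with the carousel.
- peg5 (a point): top centre of push peg 5: upright steel peg with yellow top on the carousel plate, 14 mm in diameter, standing 50 mm above the plate (top 120 mm above the bench), 120 mm from the axis, midway between two pockets; turns with the carousel.
- clear_vial1_center (a point): centre of a clear vial with a white cap, same size as the amber one, in another pocket.
- clear_vial2_center (a point): centre of a clear vial with a white cap, same size as the amber one, in another pocket.
- clear_vial3_center (a point): centre of a clear vial with a white cap, same size as the amber one, in another pocket.
- clear_vial4_center (a point): centre of a clear vial with a white cap, same size as the amber one, in another pocket.
- clear_vial5_center (a point): centre of a clear vial with a white cap, same size as the amber one, in another pocket.
- saline: bystander: clear infusion bottle, 66 mm diameter, 150 mm tall, origin at its underside; stands loose on the bench.
- jar: bystander: small white jar with red lid, 60 mm diameter, 75 mm tall, origin at its underside; stands loose on the bench.
- wash: bystander: white wash bottle with blue label and cap, 60 mm diameter, 130 mm tall, origin at its underside; stands loose on the bench.

How it is judged:
By the outcome, as a careful person would: the job done as asked, in the order asked, and still so for the second after the job is handed in, with the robot touching nothing.
It also fails if it takes over 56 s, if anything falls off the work surface, if the arm or the gripper's body presses on something with over 40 N, if the wrist force passes 120 N, or if a joint passes its speed limit or range.

ROBOT

A 6-joint arm with a two-finger parallel gripper is mounted at the origin on the work surface. World frame = base frame: x ahead of the robot, y to its left, z up, the work surface at z = 0. Lengths are in m, angles in rad, forces in N, time in s.
With the tool pointing down it reaches from about 0.325 to 1 m from the base axis. Payload 5.1 kg.
Tool frame: the origin (TCP) lies midway between the tips of the shut fingers; the grasp point (between the pads) lies ctrl.grip_depth behind it (ctrl.grip_depth is the distance from the TCP to the grasp point, in m); z points along the fingers, x is the direction in which the jaws open and shut, and the axes are right-handed (so a half turn about z gives the same grasp; the last joint's range is limited). The gripper opens to 85 mm and grips with 20 to 120 N. Pads are 22 mm wide; open, the fingers measure 114 mm over their backs; the gripper's body (76 mm by 85 mm) begins 54 mm behind the grasp point. The pads swing forward as they close: fully open they stand 13 mm farther back than shut.
Start: joints at [-1.276, 0.124, 1.65, -0, 1.367, -0.083], TCP at [0.24, -0.604, 0.231] pointing down, gripper open.
Joint ranges: [-2.61, 2.61], [-1.02, 2.33], [0.03, 2.71], [-1.35, 4.49], [0.32, 2.68], [-2.91, 2.91]. Speed limits (rad/s): [2.57, 2.57, 3.14, 3.14, 3.14, 3.14].

INTERFACE

Orientations are given as a unit quaternion [x, y, z, w].
In Python, from plant import ctrl, open_gripper, gripper_close, inverse_kinematics, grab_frame, calibration, finish_job, nets, sensors gives the robot as it stands. Calls block until the motion is done:
- ctrl.move_ptp(position, orientation): joint-space move of the TCP to a pose.
- ctrl.movel(position, feed=0.15, rotation=None): straight line of the TCP; rotation=None keeps the orientation; feed is the mean speed in m/s.
- ctrl.set_joints(angles): joint-space move.
- open_gripper() and gripper_close(force=None): open the fingers fully, or close them until they stop; force is the grip in N (None keeps the last).
- ctrl.sleep(seconds).
- inverse_kinematics(position, orientation): joint angles nearest the present ones, or None.
- grab_frame(name): name is "side" or "top" or "wrist"; returns (picture, depth): 400x640x3 uint8, red, green, blue; 400x640 float32, m along the optical axis (not along the pixel's ray), 0 where there is no reading.
- calibration(name): a dict with "camera_matrix" (3x3 intrinsics, pixels), "T" (4x4, takes a point from camera to world coordinates). Camera axes: x right, y up, looking along -z (the intrinsics and any distortion apply to the point x, -y, -z); pixel columns grow to the right and rows downward; lengths in m; the calibration is good to about 2 mm. The wrist camera is an equidistant fisheye: a pixel r from the principal point sees the ray r / f radians off the axis. A picture is of the moment at which its call begins: read the wrist's pose just before it. calibration takes no time and is no camera call; for the wrist camera it gives the pose at the moment of the call.
A pose or a line that the arm cannot do raises ctrl.Unreachable and nothing moves.
- finish_job(): hands the job in, once; it reports no verdict.
Trained networks look in the newest picture that a camera, given by its name, has taken for a name from the list of things; names that differ only in an ending like _2 or _b are one class to them, and where a whole thing is asked for, a point or a joint stands for the part that bears it (a point fixed in the world has none). Each returns a list of dicts, best first, with "conf" (0 to 1); they miss things now and then, are a little off and sometimes report something else, mostly with a low value. They report only what shows in the picture. A call takes as long as a camera call.
- nets.boxes_of(camera, target): "extent" ([centre column, centre row, width, height] in pixels, round what is visible of it).
Readings, each from a call of its own:
- sensors.get_time(): time.
- sensors.get_joint_positions(): joint angles.
- sensors.get_dq(): joint speeds.
- sensors.get_tau(): joint torques, N m.
- sensors.get_tool_pos(): TCP position.
- sensors.get_tcp_rot(): TCP orientation.
- sensors.get_force(): force on the tool from outside, world axes, zero at the start.
- sensors.get_moment(): the same for the moment, N m.
- sensors.get_gripper_width(): finger opening in m.
Only numpy, scipy, OpenCV 4.12 (cv2) and the standard library are available. Lean on these libraries where they do the work, as an engineer would, in place of code of your own. Each camera call takes 0.05 s, during which the arm holds its last target.

## Working session

There is one attempt and no reset: what is moved stays moved. The work goes in short steps, each a Python script; the robot and the scene stay as the last script left them, time stands still between calls to the robot, and variables do not carry over. Pictures are saved under pics/ and viewed, and the job is handed in when it is done.

```bash
ls; mkdir -p pics; python3 - <<'E'
from plant import ctrl, grab_frame, calibration, nets, sensors
import cv2, numpy as np
print(sensors.get_time(), ctrl.grip_depth, sensors.get_tcp_rot())
for c in ["top","side","wrist"]:
    im,d=grab_frame(c); cv2.imwrite(f"pics/{c}0.png",im[:,:,::-1]); np.save(f"pics/{c}0.npy",d)
    k=calibration(c); print(c,k["camera_matrix"].tolist(),np.round(k["T"],4).tolist(),[x for x in k])
print(sensors.get_time())
E
```

```text
pics
0.0 0.0187 [ 8.27289363e-01 -5.61775026e-01 -8.24960676e-04 -6.71307175e-04]
top [[404.877755531111, 0.0, 316.72872817978424], [0.0, 404.877755531111, 194.20898495323095], [0.0, 0.0, 1.0]] [[0.0279, 0.9957, -0.0885, 0.4458], [-0.9994, 0.0297, 0.0189, 0.0011], [0.0214, 0.0879, 0.9959, 1.4645], [0.0, 0.0, 0.0, 1.0]] ['camera_matrix', 'T']
side [[369.55215938332907, 0.0, 315.1678456914578], [0.0, 369.55215938332907, 197.56507504410703], [0.0, 0.0, 1.0]] [[-0.933, 0.1966, -0.3013, 0.2445], [-0.3597, -0.5209, 0.7741, 0.8157], [-0.0048, 0.8307, 0.5567, 0.7157], [0.0, 0.0, 0.0, 1.0]] ['camera_matrix', 'T']
wrist [[309.70691628693146, 0.0, 320.988808592994], [0.0, 309.70691628693146, 201.70043296867442], [0.0, 0.0, 1.0]] [[0.3684, 0.892, 0.2621, 0.3049], [-0.9297, 0.3538, 0.1025, -0.578], [-0.0013, -0.2815, 0.9596, 0.3724], [0.0, 0.0, 0.0, 1.0]] ['camera_matrix', 'T']
0.15
```

View pics/top0.png

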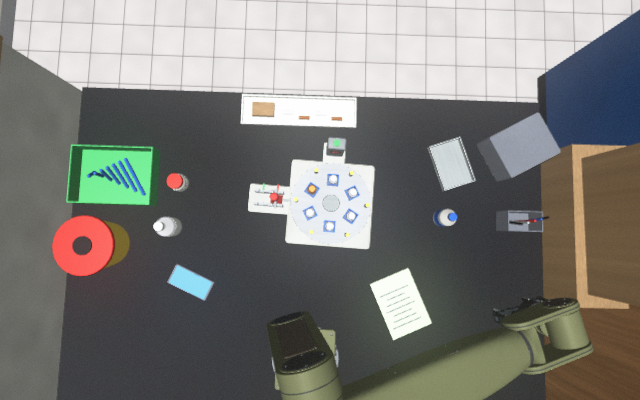

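View pics/side0.png

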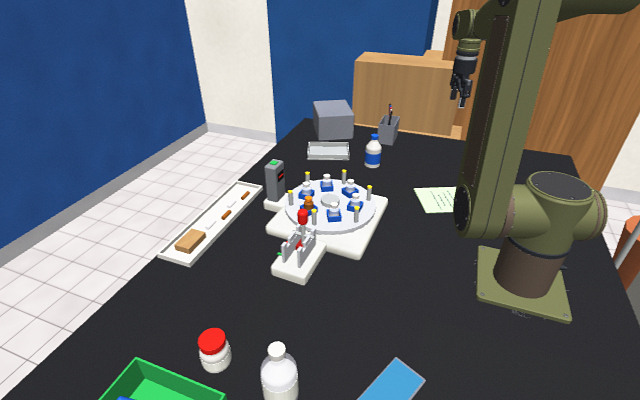

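```bash
cat > h.py <<'E'
from plant import ctrl, open_gripper, gripper_close, inverse_kinematics, grab_frame, calibration, finish_job, nets, sensors
import cv2, numpy as np
def px2w(c,u,v,z):
    "pixel -> world point on plane z (pinhole cameras)"
    k=calibration(c);K=k["camera_matrix"];T=k["T"]
    r=T[:3,:3]@np.array([(u-K[0,2])/K[0,0],-(v-K[1,2])/K[1,1],-1.])
    o=T[:3,3]; return o+r*(z-o[2])/r[2]
def w2px(c,p):
    k=calibration(c);K=k["camera_matrix"];T=k["T"]
    q=T[:3,:3].T@(np.asarray(p)-T[:3,3]); return np.array([K[0,2]+K[0,0]*q[0]/-q[2],K[1,2]-K[1,1]*q[1]/-q[2]])
def dep2w(c,u,v,d):
    k=calibration(c);K=k["camera_matrix"];T=k["T"]
    return T[:3,:3]@(d*np.array([(u-K[0,2])/K[0,0],-(v-K[1,2])/K[1,1],-1.]))+T[:3,3]
def save(c,n):
    im,d=grab_frame(c); cv2.imwrite(f"pics/{n}.png",im[:,:,::-1]); np.save(f"pics/{n}.npy",d); return im,d
E
python3 - <<'E'
from h import *
for c in ["top","side"]:
  for t,z in [("peg0",.12),("lock_handle",.164),("amber_vial_center",.12),("clear_vial1_center",.12),("unit",.04),("saline",0.15),("jar",.075),("wash",.13)]:
    for b in nets.boxes_of(c,t):
        e=b["extent"]; 
        if b["conf"]>.3: print(c,t,round(b["conf"],2),np.round(e,1),np.round(px2w(c,e[0],e[1],z),3))
E
```

```text
top peg0 0.75 [331.8 203.8  79.9  80.3] [ 0.535 -0.075  0.12 ]
top peg0 0.52 [167.1 228.7  27.1  17.2] [0.437 0.464 0.12 ]
top lock_handle 0.41 [272.7 199.3   4.6  14.3] [0.541 0.117 0.164]
top amber_vial_center 0.39 [312.7 187.9   8.6  12.1] [ 0.586 -0.01   0.12 ]
top unit 0.85 [312.1 193.2 125.3 111.5] [ 0.575 -0.009  0.04 ]
top unit 0.73 [331.  202.6  81.3  76.9] [ 0.544 -0.077  0.04 ]
top saline 0.97 [166.4 228.8  28.4  14.3] [0.437 0.456 0.15 ]
top jar 0.81 [180.1 184.2  22.9  15.9] [0.59  0.444 0.075]
top jar 0.6 [311.  194.7 126.4 112.4] [ 0.567 -0.006  0.075]
top jar 0.55 [350.9 193.    6.7   8.8] [ 0.577 -0.143  0.075]
top wash 0.9 [448.8 219.5  22.9  16. ] [ 0.493 -0.464  0.13 ]
side peg0 0.66 [329.1 204.4  90.6  66.2] [0.518 0.006 0.12 ]
side lock_handle 0.76 [306.4 226.3  16.9  29.2] [0.518 0.172 0.164]
side clear_vial1_center 0.46 [327.3 180.8   5.4  10.5] [ 0.565 -0.113  0.12 ]
side unit 0.69 [324.6 223.3 121.5 126.4] [ 0.535 -0.006  0.04 ]
side saline 0.93 [278.6 370.   36.9  58. ] [0.425 0.519 0.15 ]
side saline 0.42 [306.8 188.4   6.9  14.4] [ 0.59  -0.006  0.15 ]
side jar 0.78 [217.2 352.   33.5  43. ] [0.576 0.488 0.075]
side jar 0.57 [330.1 204.2  92.6  64.7] [ 0.536 -0.058  0.075]
side wash 0.94 [373.8 152.1  13.9  30.3] [ 0.473 -0.336  0.13 ]
```

The top view shows the unit nearly aligned with the world axes: reader post at (336,147), lock lever at (275,198), amber vial at (312,188), which is left of the reader. Next I'll measure it precisely from the yellow peg tops and the red knob.

```bash
python3 - <<'E'
from h import *
im=cv2.imread("pics/top0.png")
crop=im[120:260,235:390]; cv2.imwrite("pics/topz.png",cv2.resize(crop,None,fx=5,fy=4.2 and 5*0.85,interpolation=cv2.INTER_CUBIC))
s=cv2.imread("pics/side0.png")[150:285,250:400]; cv2.imwrite("pics/sidez.png",cv2.resize(s,None,fx=4.4,fy=4.4,interpolation=cv2.INTER_CUBIC))
hsv=cv2.cvtColor(im,cv2.COLOR_BGR2HSV)
def blobs(lo,hi,box,c,hsv,z,w=True):
    m=cv2.inRange(hsv,lo,hi); k=np.zeros_like(m); k[box[1]:box[3],box[0]:box[2]]=1; m*=k
    n,l,st,ce=cv2.connectedComponentsWithStats(m)
    for i in range(1,n):
        if st[i,4]>=2: print(st[i,4],np.round(ce[i],1),np.round(px2w(c,*ce[i],z),4))
print("yellow top");blobs((22,90,90),(36,255,255),(285,150,380,250),"top",hsv,.12)
print("red top");blobs((0,150,90),(6,255,255),(240,170,300,230),"top",hsv,.164)
print("orange top");blobs((8,120,90),(20,255,255),(285,150,380,250),"top",hsv,.12)
hs=cv2.cvtColor(cv2.imread("pics/side0.png"),cv2.COLOR_BGR2HSV)
print("yellow side");blobs((22,90,90),(36,255,255),(260,150,400,250),"side",hs,.12)
print("red side");blobs((0,150,90),(6,255,255),(280,190,320,260),"side",hs,.145)
# housing fit
d=np.load("pics/top0.npy")
k=calibration("top");
P=np.array([[dep2w("top",u,v,d[v,u]) for u in range(235,390)] for v in range(120,260)])
for zlo,zhi in [(.03,.05),(.065,.075)]:
    m=((P[...,2]>zlo)&(P[...,2]<zhi)); q=P[m][:,:2].astype(np.float32)
    print(zlo,len(q),q.min(0),q.max(0),cv2.minEnclosingCircle(q))
E
```

```text
yellow top
9 [316. 170.] [ 0.6466 -0.0197  0.12  ]
10 [351.2 172.5] [ 0.6418 -0.138   0.12  ]
14 [311.7 188.3] [ 0.5846 -0.0071  0.12  ]
8 [295.9 199.1] [0.5468 0.0445 0.12  ]
9 [366.9 204.7] [ 0.5353 -0.1927  0.12  ]
7 [311.  231.7] [ 0.4403 -0.0089  0.12  ]
9 [346.7 234.1] [ 0.4357 -0.1272  0.12  ]
red top
26 [274.3 196. ] [0.5515 0.1127 0.164 ]
orange top
21 [312.  188.8] [ 0.583  -0.0079  0.12  ]
yellow side
17 [343.9 170.4] [ 0.5367 -0.1936  0.12  ]
17 [306.9 172.6] [ 0.6439 -0.1382  0.12  ]
20 [369.2 186.4] [ 0.4356 -0.1273  0.12  ]
14 [289.4 191.1] [ 0.6511 -0.0177  0.12  ]
18 [356.5 207.4] [ 0.4416 -0.0073  0.12  ]
17 [313.4 210.4] [0.5487 0.048  0.12  ]
red side
132 [302.1 216.3] [0.5538 0.1149 0.145 ]
27 [298.5 244.2] [0.5195 0.2182 0.145 ]Traceback (most recent call last):
  File "<stdin>", line 20, in <module>
  File "h.py", line 12, in dep2w
    k=calibration(c);K=k["camera_matrix"];T=k["T"]
ValueError: time passes only in moves, steps and waits
```

View pics/topz.png

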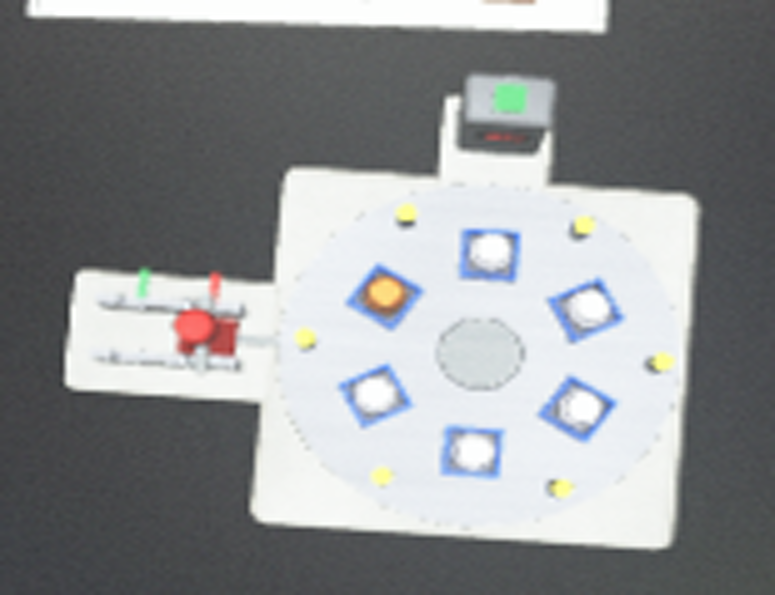

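View pics/sidez.png

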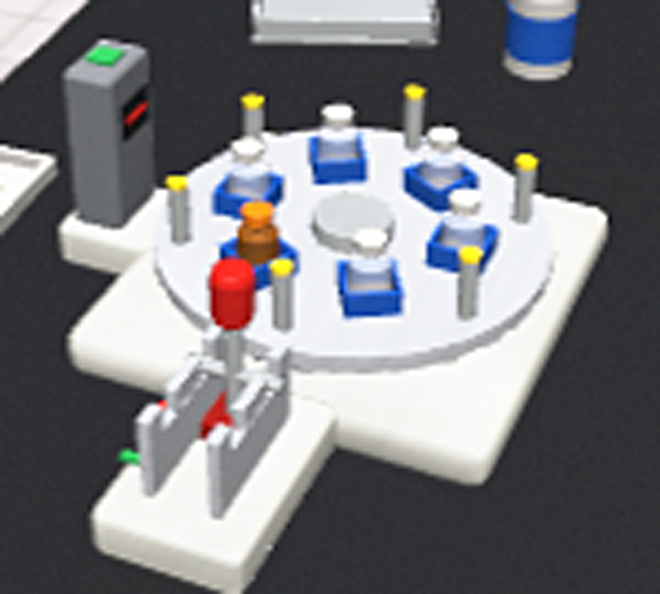

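The side view confirms it. The knob is at unit (0, 0.188), the axis at about (0.542, -0.073) and the yaw at about -0.049. The amber vial is 60° anticlockwise of the reader, so the carousel has to turn clockwise, to -1.047 rad. I'll unlock first.

```bash
cat >> h.py <<'E'
AX=np.array([.542,-.0732]); YAW=-.049
UX=np.array([np.cos(YAW),np.sin(YAW)]); UY=np.array([-np.sin(YAW),np.cos(YAW)])
def q(a):
    from scipy.spatial.transform import Rotation as R
    c,s=np.cos(a),np.sin(a)
    return R.from_matrix(np.array([[c,s,0],[s,-c,0],[0,0,-1.]])).as_quat()
def u2w(x,y,z): return np.r_[AX+x*UX+y*UY,z]
def st(m=""):
    print(m,round(sensors.get_time(),2),"p",np.round(sensors.get_tool_pos(),4),"F",np.round(sensors.get_force(),1),"w",round(sensors.get_gripper_width(),4))
E
python3 - <<'E'
from h import *
K=np.array([.552,.1143])
print(u2w(0,.188,0))
for p,a in [((*K,.25),YAW)]: print(np.round(inverse_kinematics(np.array(p),q(a)),2))
ctrl.move_ptp(np.r_[K,.23],q(YAW)); st()
save("wrist","w1"); save("side","s1")
E
```

```text
[0.55120831 0.11457435 0.        ]
[ 0.11 -0.08  1.82 -0.    1.4   0.16]
 3.71 p [0.5522 0.1136 0.23  ] F [ 0.5  0.3 -0. ] w 0.0859
```

View pics/w1.png

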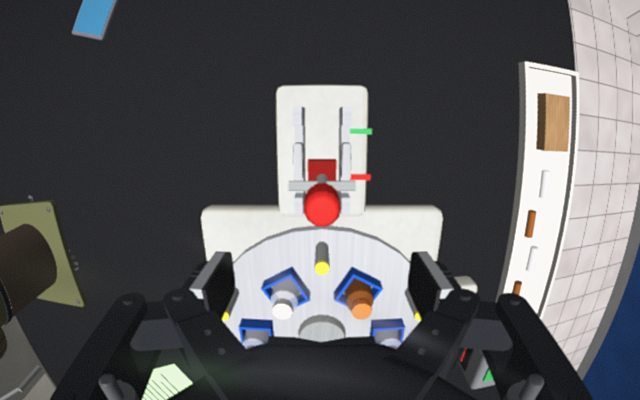

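View pics/s1.png

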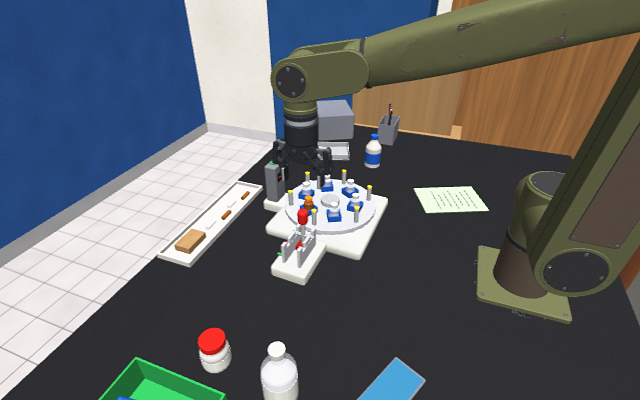

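```bash
cat >> h.py <<'E'
def wray(u,v,z,k):
    K=k["camera_matrix"];T=k["T"]
    x,y=u-K[0,2],v-K[1,2]; r=np.hypot(x,y); th=r/K[0,0]
    d=np.array([np.sin(th)*x/r,-np.sin(th)*y/r,-np.cos(th)]); d=T[:3,:3]@d
    o=T[:3,3]; return o+d*(z-o[2])/d[2]
E
python3 - <<'E'
from h import *
print("tcp in side",w2px("side",sensors.get_tool_pos()),"top",w2px("top",sensors.get_tool_pos()))
k=calibration("wrist"); print(np.round(k["T"],3).tolist())
hsv=cv2.cvtColor(cv2.imread("pics/w1.png"),cv2.COLOR_BGR2HSV)
def bl(lo,hi,z,box):
    m=cv2.inRange(hsv,lo,hi)
    n,l,s,c=cv2.connectedComponentsWithStats(m)
    for i in range(1,n):
        if s[i,4]>25 and box[0]<c[i][0]<box[2] and box[1]<c[i][1]<box[3]: print(s[i],np.round(c[i],1),np.round(wray(*c[i],z,k),4))
bl((0,150,60),(6,255,255),.145,(270,120,370,240))
bl((0,190,150),(4,255,255),.164,(270,120,370,240))
bl((24,120,90),(36,255,255),.12,(200,220,450,350))
bl((8,120,90),(20,255,255),.12,(300,250,400,350))
im,d=save("top","t1")
E
```

```text
tcp in side [302.03254667 188.35451668] top [272.20074841 193.96827285]
[[0.999, 0.049, 0.014, 0.554], [-0.051, 0.958, 0.282, 0.185], [0.0, -0.282, 0.959, 0.372], [0.0, 0.0, 0.0, 1.0]]
[309 160  27  20 467] [321.7 168.5] [0.553  0.1437 0.145 ]
[351 174  20   7  94] [361.6 176.7] [0.5826 0.1361 0.145 ]
[ 304  184   36   42 1196] [321.7 204.8] [0.5515 0.1156 0.145 ]
[309 161  26  19 402] [321.9 168.7] [0.5532 0.147  0.164 ]
[352 174  18   6  63] [361.8 176.8] [0.5804 0.1401 0.164 ]
[305 191  35  35 944] [321.7 207.6] [0.5517 0.1193 0.164 ]
[315 261  14  13 151] [321.5 267. ] [0.5481 0.0482 0.12  ]
[221 311   8  10  54] [225.  315.5] [ 0.4445 -0.0077  0.12  ]
[415 311   7  10  46] [417.6 315.7] [ 0.6452 -0.0182  0.12  ]
[347 288  25  31 561] [360.3 302.7] [0.5841 0.0053 0.12  ]
```

View pics/t1.png

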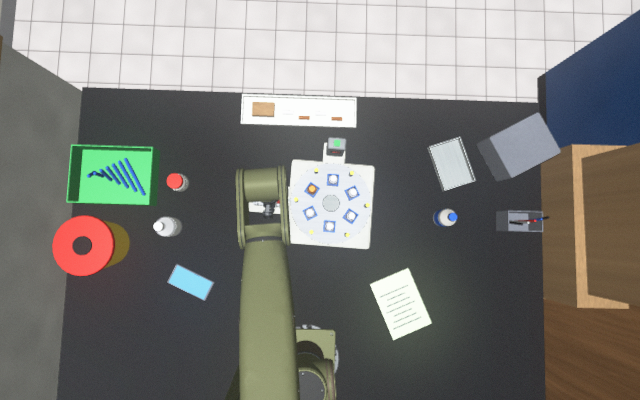

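All three cameras put the knob at about (0.5517, 0.115), and the top view shows the gripper over it. Next: descend, grip, lift, slide.

```bash
python3 - <<'E'
from h import *
K=np.array([.5517,.115])
ctrl.movel(np.r_[K,.128],feed=.08); st("down")
gripper_close(40); st("grip")
ctrl.movel(np.r_[K,.153],feed=.05); st("lift")
save("side","s2")
E
```

```text
down 5.28 p [0.5522 0.1151 0.1288] F [-0.8 -0.7 -0.7] w 0.0857
grip 5.86 p [0.5526 0.115  0.1285] F [3.9 0.7 0.1] w 0.0264
lift 6.51 p [0.5522 0.1149 0.1525] F [ 6.1  0.2 -4. ] w 0.0268
```

```bash
python3 -c "
import cv2
s=cv2.imread('pics/s2.png')[130:290,230:400]; cv2.imwrite('pics/s2z.png',cv2.resize(s,None,fx=3.7,fy=3.7,interpolation=cv2.INTER_CUBIC))"
```

```text
(no output)
```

View pics/s2z.png

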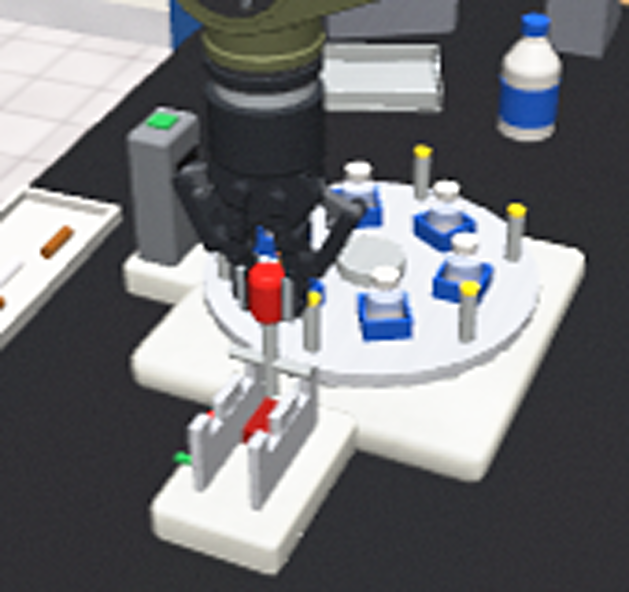

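The lever is lifted: the cross pin is above the gate and the load is about 4 N. Now I'll slide it to the free notch.

```bash
python3 - <<'E'
from h import *
K=np.array([.5527,.115])
E=K+.051*UY
ctrl.movel(np.r_[E,.1535],feed=.06); st("slid")
ctrl.movel(np.r_[E,.129],feed=.05); st("down")
open_gripper(); ctrl.sleep(.2); st("open")
ctrl.movel(np.r_[E,.24],feed=.15); st("up")
save("wrist","w3"); save("side","s3")
k=calibration("wrist")
hsv=cv2.cvtColor(cv2.imread("pics/w3.png"),cv2.COLOR_BGR2HSV)
n,l,s,c=cv2.connectedComponentsWithStats(cv2.inRange(hsv,(0,190,150),(4,255,255)))
for i in range(1,n):
    if s[i,4]>300: print(s[i],c[i],wray(*c[i],.15,k))
s=cv2.imread('pics/s3.png')[130:290,230:400]; cv2.imwrite('pics/s3z.png',cv2.resize(s,None,fx=3.7,fy=3.7,interpolation=cv2.INTER_CUBIC))
E
```

```text
slid 7.56 p [0.5549 0.1652 0.1528] F [ 3.9 -2.1 -4.2] w 0.0268
down 8.2 p [0.5552 0.1653 0.1285] F [ 3.  -4.7 -1.1] w 0.0267
open 9.01 p [0.5552 0.1659 0.129 ] F [-0.8 -1.6  0.1] w 0.0854
up 9.9 p [0.5546 0.1658 0.2387] F [ 0.5 -0.2 -0.5] w 0.0851
[311 162  24  18 363] [322.5785124  169.32231405] [0.55543634 0.19454411 0.15      ]
[306 191  34  33 851] [322.30787309 207.08578143] [0.55378754 0.16475655 0.15      ]
```

View pics/s3z.png

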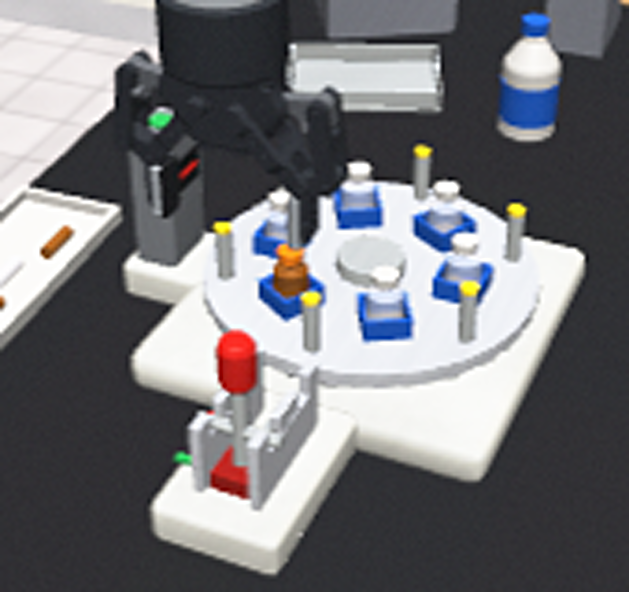

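View pics/w3.png

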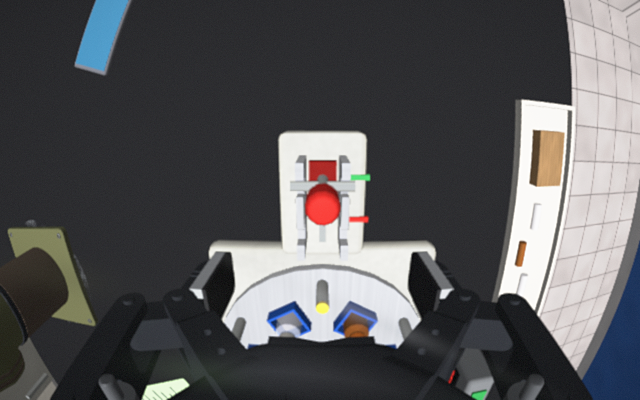

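The lever is down in the free notch: the pin sits at the green mark and the tongue is withdrawn. Next I'll grip the peg at unit angle 210°, on the robot side and clear of the reader, with the jaws tangential, and carry it clockwise round the arc.

```bash
cat >> h.py <<'E'
def pegpose(phi,z,r=.12):
    p=u2w(r*np.cos(phi),r*np.sin(phi),z); a=YAW+phi+np.pi/2; a=(a+np.pi)%(2*np.pi)-np.pi
    return p,q(a)
E
python3 - <<'E'
from h import *
f=np.radians
p,o=pegpose(f(210),.22); print(p, np.round(inverse_kinematics(p,o),2))
p2,o2=pegpose(f(150),.22); print(p2,np.round(inverse_kinematics(p2,o2),2))
ctrl.move_ptp(p,o); st("above")
k=calibration("wrist"); save("wrist","w4")
for t in ["w4"]:
    hsv=cv2.cvtColor(cv2.imread("pics/w4.png"),cv2.COLOR_BGR2HSV)
    n,l,s,c=cv2.connectedComponentsWithStats(cv2.inRange(hsv,(24,120,90),(36,255,255)))
    for i in range(1,n):
        if s[i,4]>25: print(s[i],c[i],np.round(wray(*c[i],.12,k),4))
E
```

```text
[ 0.43526286 -0.12803779  0.22      ] [-0.4  -0.32  2.08 -0.    1.38  0.69]
[ 0.44114051 -0.00818182  0.22      ] [-0.14 -0.36  2.11 -0.    1.39  2.  ]
above 11.21 p [ 0.4357 -0.1276  0.2202] F [0.4 0.6 0.1] w 0.0852
[190 123  15  16 186] [196.94086022 130.57526882] [ 0.4424 -0.0098  0.12  ]
[439 124  18  17 231] [447.60606061 131.75324675] [ 0.5357 -0.193   0.12  ]
[314 192  16  17 199] [321.70351759 199.98994975] [ 0.4365 -0.1277  0.12  ]
```

View pics/w4.png

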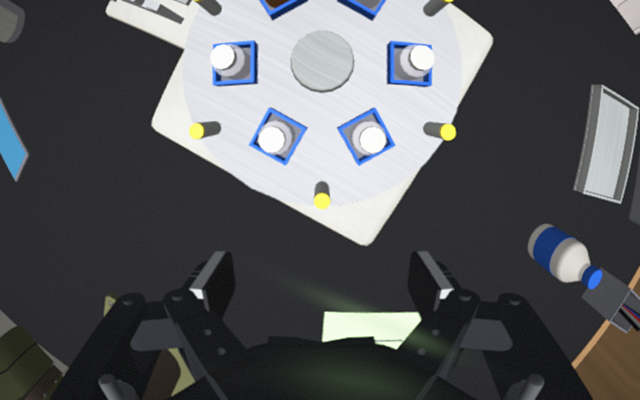

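The wrist image shows peg (322,200) centred between the pads at (0.4365,-0.1277), within about 1 mm of my model. Descending to grip and turn.

```bash
python3 - <<'E'
from h import *
f=np.radians; r=.1195; z=.088
p,o=pegpose(f(210),z,r)
ctrl.movel(p,feed=.1); st("down")
gripper_close(30); st("grip")
for d in (200,190,180,170,160,150):
    p,o=pegpose(f(d),z,r); ctrl.movel(p,feed=.05,rotation=o); st(d)
    F=sensors.get_force()
    if np.linalg.norm(F)>30: print("STOP");break
E
```

```text
down 12.72 p [ 0.4363 -0.1281  0.0888] F [ 0.8 -0.  -0.8] w 0.0855
grip 13.38 p [ 0.4358 -0.128   0.0881] F [ 0.4 -1.2  0.3] w 0.0129
200 13.94 p [ 0.428  -0.1089  0.0881] F [ 1.2 -3.7 -2.3] w 0.0131
190 14.51 p [ 0.4236 -0.0883  0.0881] F [ 0.8 -2.3  0. ] w 0.0132
180 15.07 p [ 0.4228 -0.0673  0.0882] F [-0.7  0.3 -0.2] w 0.0129
170 15.64 p [ 0.4255 -0.0466  0.0881] F [-0.9  2.   5.7] w 0.0134
160 16.21 p [ 0.4318 -0.0267  0.0881] F [-1.1  4.1  4.1] w 0.0128
150 16.77 p [ 0.4416 -0.008   0.0881] F [-0.8  6.8  4. ] w 0.0132
```

```bash
python3 - <<'E'
from h import *
open_gripper(); ctrl.sleep(.4); st("open")
p,o=pegpose(np.radians(150),.24,.1195)
ctrl.movel(p,feed=.15); st("up")
k=calibration("wrist"); save("wrist","w5"); save("top","t5"); save("side","s5")
hsv=cv2.cvtColor(cv2.imread("pics/w5.png"),cv2.COLOR_BGR2HSV)
n,l,s,c=cv2.connectedComponentsWithStats(cv2.inRange(hsv,(24,120,90),(36,255,255)))
P=[]
for i in range(1,n):
    if s[i,4]>25:
        w=wray(*c[i],.12,k); P.append(w); dd=w[:2]-AX; print(s[i],np.round(w,4),"unit ang",round(np.degrees(np.arctan2(dd[1],dd[0])-YAW),1),"r",round(np.hypot(*dd),4))
s=cv2.imread('pics/s5.png')[130:290,230:400]; cv2.imwrite('pics/s5z.png',cv2.resize(s,None,fx=3.7,fy=3.7,interpolation=cv2.INTER_CUBIC))
E
```

```text
open 17.87 p [ 0.4416 -0.0085  0.088 ] F [-0.3 -0.1  0.9] w 0.085
up 19.03 p [ 0.4409 -0.0084  0.2387] F [ 0.1 -1.2 -1. ] w 0.0853
[195   0  15   8  91] [ 0.6458 -0.0172  0.12  ] unit ang 31.1 r 0.118
[430   0  16   8  98] [ 0.5329 -0.1913  0.12  ] unit ang -91.6 r 0.1185
[196 122  14  15 164] [0.5475 0.0448 0.12  ] unit ang 90.1 r 0.1181
[430 122  14  15 166] [ 0.4363 -0.1271  0.12  ] unit ang -150.2 r 0.1186
[313 186  14  16 175] [ 0.4424 -0.0092  0.12  ] unit ang 150.1 r 0.1184
[ 23 341  50  51 829] [0.4381 0.6251 0.12  ] unit ang 101.3 r 0.706
```

View pics/s5z.png

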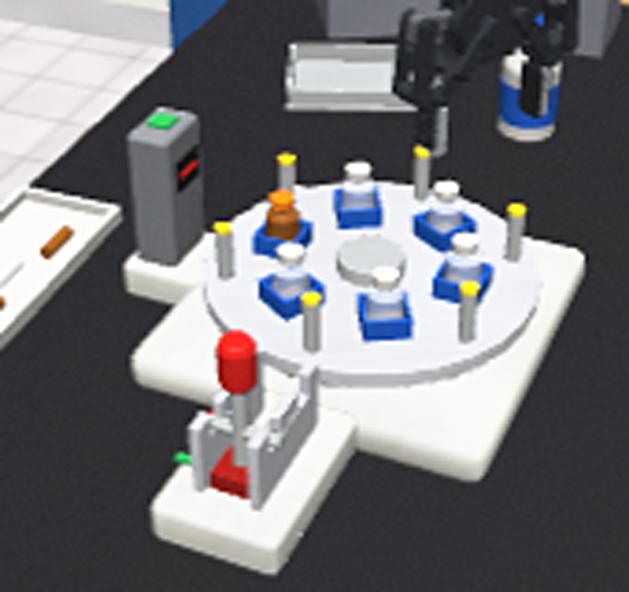

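View pics/w5.png

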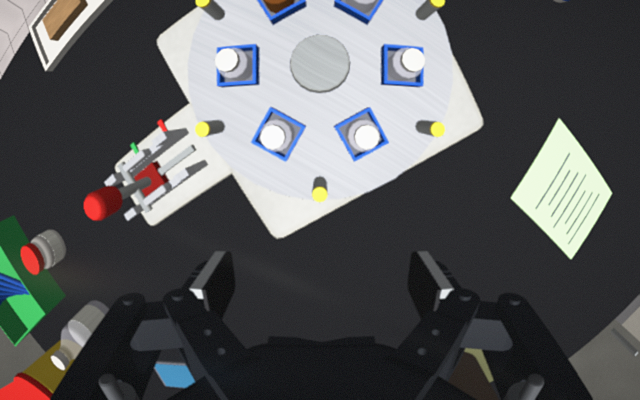

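The amber vial now stands in front of the reader, and the pegs read within about 0.2° of a detent (one partly out of frame reads 1.6°). All vials are standing. Now to relock.

```bash
python3 - <<'E'
from h import *
E=np.array([.5548,.1652]); S=E-.0505*UY
ctrl.move_ptp(np.r_[E,.24],q(YAW)); st("above")
ctrl.movel(np.r_[E,.128],feed=.1); st("down")
gripper_close(40); st("grip")
ctrl.movel(np.r_[E,.1535],feed=.05); st("lift")
ctrl.movel(np.r_[S,.1535],feed=.05); st("slid")
ctrl.movel(np.r_[S,.129],feed=.05); st("lowered")
save("side","s6")
s=cv2.imread('pics/s6.png')[130:290,230:400]; cv2.imwrite('pics/s6z.png',cv2.resize(s,None,fx=3.7,fy=3.7,interpolation=cv2.INTER_CUBIC))
E
```

```text
above 20.73 p [0.5547 0.1649 0.2399] F [ 0.  -0.2  0.2] w 0.0854
down 22.0 p [0.5555 0.1654 0.129 ] F [ 0.3 -0.8  0.1] w 0.0856
grip 22.57 p [0.5553 0.1652 0.1285] F [0.4 0.2 1.3] w 0.0267
lift 23.23 p [0.5549 0.1652 0.1532] F [ 4.4  0.1 -5.1] w 0.027
slid 24.39 p [0.5524 0.1151 0.1534] F [ 5.4  2.4 -4.6] w 0.0264
lowered 25.03 p [0.5525 0.1151 0.1285] F [ 6.4  2.9 -3.8] w 0.0269
```

View pics/s6z.png

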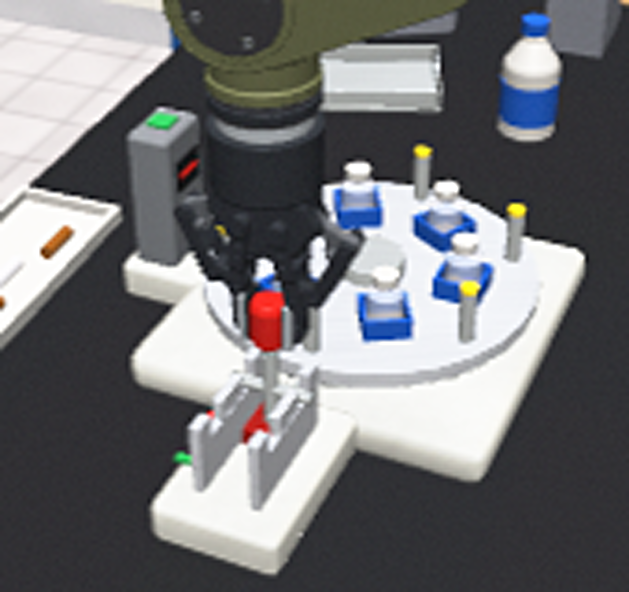

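```bash
python3 - <<'E'
from h import *
S=sensors.get_tool_pos()
open_gripper(); ctrl.sleep(.3); st("open")
ctrl.movel(np.r_[S[:2],.24],feed=.15); st("up")
k=calibration("wrist"); save("wrist","w7")
hsv=cv2.cvtColor(cv2.imread("pics/w7.png"),cv2.COLOR_BGR2HSV)
n,l,s,c=cv2.connectedComponentsWithStats(cv2.inRange(hsv,(0,190,150),(4,255,255)))
for i in range(1,n):
    if s[i,4]>300: print(s[i],c[i],wray(*c[i],.15,k))
ctrl.move_ptp(np.array([.24,-.604,.231]),np.array([.8273,-.5618,0,0])); st("away")
im,d=save("side","s7"); save("top","t7")
cv2.imwrite('pics/s7z.png',cv2.resize(cv2.imread('pics/s7.png')[130:290,230:400],None,fx=3.7,fy=3.7,interpolation=cv2.INTER_CUBIC))
# pegs & lever vs start
for n in ("0","7"):
    h=cv2.cvtColor(cv2.imread("pics/"+("side0" if n=="0" else "s7")+".png"),cv2.COLOR_BGR2HSV)
    for nm,lo,hi,z in (("y",(22,90,90),(36,255,255),.12),("r",(0,150,90),(6,255,255),.145)):
        N,l,s,c=cv2.connectedComponentsWithStats(cv2.inRange(h,lo,hi))
        for i in range(1,N):
            if s[i,4]>9 and 260<c[i][0]<400 and 150<c[i][1]<260: print(n,nm,s[i,4],np.round(c[i],1))
for t in ("saline","jar","wash"):
    for cam in ("top","side"):
        b=nets.boxes_of(cam,t); print(t,cam,np.round(b[0]["extent"],1) if b else None)
E
```

```text
open 25.99 p [0.5524 0.1148 0.129 ] F [ 0.2 -0.2 -0.2] w 0.0855
up 26.88 p [0.5519 0.115  0.2387] F [ 0.3 -0.2 -0.5] w 0.0854
[311 161  24  18 364] [322.56318681 168.32417582] [0.55303492 0.14449877 0.15      ]
[306 190  34  34 881] [322.40862656 205.81157775] [0.55148543 0.11490631 0.15      ]
away 29.7 p [ 0.2408 -0.6036  0.2311] F [ 0.2  0.2 -0.2] w 0.0855
0 y 17 [343.9 170.4]
0 y 17 [306.9 172.6]
0 y 20 [369.2 186.4]
0 y 14 [289.4 191.1]
0 y 18 [356.5 207.4]
0 y 17 [313.4 210.4]
0 r 10 [280.5 175. ]
0 r 132 [302.1 216.3]
0 r 27 [298.5 244.2]
7 y 18 [343.8 170.5]
7 y 17 [306.9 172.6]
7 y 20 [369.2 186.4]
7 y 14 [289.4 191.1]
7 y 18 [356.5 207.4]
7 y 17 [313.4 210.4]
7 r 10 [280.5 175. ]
7 r 131 [302.1 216.2]
7 r 27 [298.5 244.2]
saline top [277.9 197.4  24.3  24.1]
saline side [279.1 369.1  39.1  60.9]
jar top None
jar side [215.1 352.6  36.3  46.9]
wash top [445.9 218.4  23.5  15.2]
wash side [372.4 150.8  10.7  31.5]
```

View pics/s7z.png

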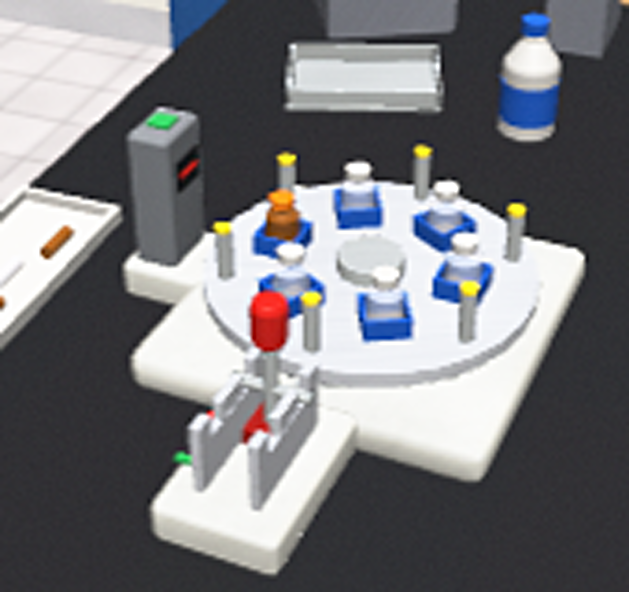

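View pics/t7.png

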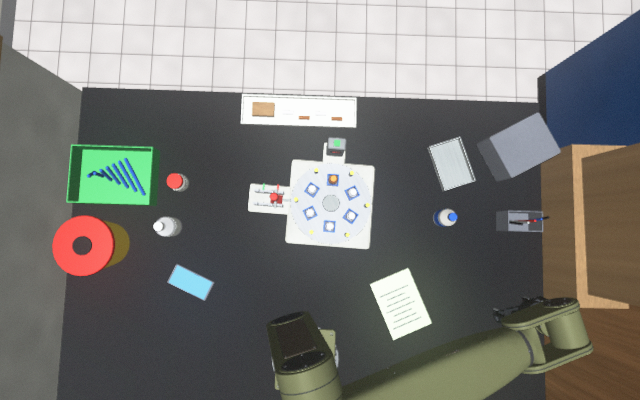

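The amber vial is at (333,179), in front of the reader. The pegs and lever are within 0.1 px of their indexed and locked starting pixels, and the bottles and jar look unmoved. Handing in.

```bash
python3 -c "
from plant import finish_job
print(finish_job())"
```

```text
the job is handed in; nothing more can be done
None
```

The amber vial now stands in front of the reader, the carousel is locked again, and the job is handed in. It took about 30 s of the 56 s allowed.

**What I did:** I lifted the lever and dropped it in the free notch. I then gripped a peg on the robot's side and carried the carousel 60° clockwise, let go so it settled in the detent, and put the lever back in the locked notch. The arm went back to its start pose.

**Last checks:**
- **Carousel and lever:** in the side picture, every peg and the red knob is within about 0.1 px of its starting position. The carousel is therefore in a detent and the lever fully down in the locked notch.
- **Vials and bystanders:** all six vials are standing in their pockets, and the bottles and jar look unmoved.
- **Forces:** the readings I took at the end of each move stayed below about 8 N.

**Checks that disagreed:**
- **Network boxes:** in the final top picture the network missed the jar and put the saline bottle on the lever. The picture itself shows both in their old places.
- **One peg angle:** after the turn, one peg in the wrist picture read 1.6° off its detent. It was partly out of frame; the three pegs fully in view read within about 0.2°.

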